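# Hook down the high flap of the shelving

### The arm

A 6-joint arm with a two-finger parallel gripper is mounted at the origin on the work surface. World frame = base frame: x ahead of the robot, y to its left, z up, the work surface at z = 0. Lengths are in m, angles in degrees, forces in N, time in s.
With the tool pointing down it reaches from about 0.325 to 0.775 m from the base axis. Payload 5.5 kg.
Tool frame: the origin (TCP) lies at the centre of the arm's flange, where the gripper is bolted on; the fingertips stand 182 mm ahead of it and the grasp point (between the pads) lies 163 mm ahead of it; z points along the fingers, y is the direction in which the jaws open and shut (so a half turn about z gives the same grasp; the last joint's range is limited). The gripper opens to 88 mm and grips with 3 to 60 N. Pads are 20 mm wide; open, the fingers measure 115 mm over their backs; the gripper's body (75 mm by 178 mm) begins 61 mm behind the grasp point.
Start: joints at [65.678, 5.22, 70.514, -0, 104.267, -3.249], TCP at [0.216, 0.56, 0.405] pointing down, gripper open.
Joint ranges: [-164.24, 164.24], [-49.07, 125.15], [9.68, 141.18], [-86.29, 266.29], [3.28, 154.24], [-151.56, 151.56]. Speed limits (degrees/s): [147.25, 147.25, 172.46, 180, 180, 180].

### API

Orientations are given as [roll, pitch, yaw] about the fixed x, y, z axes, in that order (R = Rz(yaw) Ry(pitch) Rx(roll)).
In Python, from station import r gives the robot as it stands. The module is installed in compiled form; this text tells all that it offers. Calls block until the motion is done:
- r.reach(position, orientation): joint-space move of the TCP to a pose.
- r.servo_line(position, rotation=None, speed=0.15): straight line of the TCP; rotation=None keeps the orientation; speed is the mean speed in m/s.
- r.move_joints(angles): joint-space move.
- r.let_go() and r.grab(squeeze=None): open the fingers fully, or close them until they stop; squeeze is the grip in N (None keeps the last).
- r.wait(seconds).
- r.inverse_kinematics(position, orientation): joint angles nearest the present ones, or None.
- r.sense(): the state.
- r.snapshot(name): name is "scene" or "top"; returns a dict with "frame" (384x512x3 uint8, red, green, blue), "fx", "fy", "cx", "cy" (pixels), "R" (3x3) and "t" (3): a world point X has camera coordinates R X + t. Camera axes: x right, y down, z forward; pixel columns grow to the right and rows downward; lengths in m; the calibration is good to about 2 mm. A picture is of the moment at which its call begins. There is no depth.
A pose or a line that the arm cannot do raises r.IKError and nothing moves.
- r.hand_in(): hands the job in, once; it reports no verdict.
The state is a dict: "clock": time; "joints": joint angles; "joint_vel": joint speeds; "joint_torque": joint torques, N m; "tcp_pos": TCP position; "orientation": TCP orientation; "contact_force": force on the tool from outside, world axes, zero at the start; "torque": the same for the moment, N m; "opening": finger opening in m.
Only numpy, scipy, OpenCV 4.12 (cv2) and the standard library are available. Lean on these libraries where they do the work, as an engineer would, in place of code of your own. Each camera call takes 0.05 s, during which the arm holds its last target. There are 200 camera calls.

### The job

Take the hook rod from its rubber mat, put its hook through the eye on the shut flap of the steel shelving and gently swing the flap all the way down until it rests level on its stop, without wrenching the eye, letting the flap slam, or touching the flap with the gripper. Keep hold of the rod until you have unhooked it and laid it flat back on the mat, and leave everything else on the worktop where it stands.

Things in the scene. Friction and masses are not known exactly. Their poses are not given: they have to be found in the camera images.
- rod: Hook rod lying flat along its x axis on the mat. Wooden handle 110 x 20 x 30 mm (x, y, z), origin at the middle of its underside; grip it anywhere across its 20 mm width. A steel shank runs on from its front end along +x and ends in a hook to the left (see ferrule). About 0.12 to 0.2 kg, balanced 10 to 30 mm ahead of the origin; it may tilt a little in the grip.
- ferrule (a point): Front end of the handle, on the axis of the 8 mm round shank (55 mm ahead of the rod's origin, 15 mm above its underside). Hook: the shank bends square into a round prong, 8 mm thick, along the rod's +y, its rounded tip 38 mm from the shank's axis. Telescopic, clamped (holds 45 N): the prong's axis is 70 to 120 mm ahead of this point, NOT reported; find it by touch or sight.
- mat: Black rubber mat fixed on the worktop, 300 x 150 x 4 mm (x, y, z), origin at the middle of its underside. The rod lies on it at the start and must lie on it again.
- rack: Fixed stainless shelving, 320 mm wide (y), 170 mm deep (+x), 335 mm high, low rails on top. Origin on the worktop below the middle of the flap's hinge; its front faces its own -x, front plane x = 0. Upper bay shut by the flap. Below, a perforated drawer stands half open, fixed: 95 mm out, 250 mm wide, its top 90 mm high.
- flap: Steel flap, 304 mm wide (y), 130 mm high (+z), 8 mm thick, outer face at x = 0. Origin on the middle of the hinge at its lower edge, 190 mm above the worktop. Shut at the start (axes as the rack's). Swings out and down 90 degrees towards the rack's -x to a hard stop, its z axis then along the rack's -x. The stiff hinge stays where left: 1 to 4 N at the eye moves it.
- eye (a point): Centre of the hole in the steel eye plate on the flap's mid line, 18 mm out from the outer face (flap x = -18 mm), 115 mm from the hinge (flap z). Plate 28 x 28 mm, 5 mm thick (y), hole 15 mm, axis along y (parallel to the hinge): a prong enters from the side along the rack's y and the plate turns about it as the flap swings. Over 15 N on eye or flap does damage.
- bowl: Glass bowl, bystander, 150 mm across, 60 mm high; origin under its middle.
- lid_a: Green silicone lid with a knob, bystander on the worktop, 108 mm across, 22 mm high; origin under its middle.
- lid_b: The same kind of lid lying on top of the shelving, bystander.
- pestle: Granite pestle lying on its side, bystander, 130 mm long (x), 38 mm thick; origin on the worktop under its middle.
- tamper: Wooden tamper standing up, bystander, 54 mm across, 92 mm high; origin under its middle.
- mill: Small plastic herb mill standing, bystander, 54 mm across, 122 mm high with its crank; origin under its middle.
There are look-alikes about, which are no part of the job. What is shaped like the rod but blue or red is not meant.

How it is judged (in metres and radians):
On the way, in this order (a step that is already met when the one before it is completed fails the run):
1. the rod draws the flap open (angle between flap's own z axis and vertical above 0.3 rad and contact force between rod and flap above 0.3 N), for 0.02 s.
2. the flap is fully down, the rod still in hand above the mat (angle between flap's own z axis and vertical above 1.52 rad and z of rod in the frame of mat above 0.05 m), for 0.2 s.
At the end, for the whole second after the job is handed in: The flap is down within 0.05 rad of its level stop and still; the rod lies flat (within 0.15 rad) and still on the mat, the middle of its handle within the mat's outline and its underside within 8 mm of the mat's top (angle between flap's own z axis and vertical above 1.52 rad and angular speed of flap below 0.05 rad/s and x of rod in the frame of mat between -0.15 and 0.15 m and y of rod in the frame of mat between -0.075 and 0.075 m and z of rod in the frame of mat below 0.012 m and angle between rod's own z axis and vertical below 0.15 rad and linear speed of rod below 0.03 m/s); the robot touches nothing.
It fails at once if the rod loads the flap or its eye with more than 15 N (contact force between rod and flap above 15 N).
It fails at once if the gripper or arm touches the flap (contact force between any of the fingers, the arm and flap above 0.5 N).
It fails at once if the flap swings faster than 2 rad/s (angular speed of flap above 2 rad/s).
It fails at once if the rod is let go while it is off the mat (contact force between rod and the fingers below 0.05 N and z of rod in the frame of mat above 0.03 m).
It fails at once if a bystander is moved by more than 20 mm (distance of any of bowl, lid_a, lid_b, pestle, tamper, mill from where it was at the start of the episode above 0.02 m).
It also fails if it takes over 72 s, if anything falls off the work surface, if the arm or the gripper's body presses on something with over 40 N, if the wrist force passes 120 N, or if a joint passes its speed limit or range.

## Working session

There is one attempt and no reset: what is moved stays moved. The work goes in short steps, each a Python script; the robot and the scene stay as the last script left them, time stands still between calls to the robot, and variables do not carry over. Pictures are saved under pics/ and viewed, about 8 in all and at most 12, crops included, and the job is handed in when it is done.

```bash
mkdir -p pics; python3 - <<'E'
from station import r
import cv2,pickle
d={}
for n in("scene","top"):
    s=r.snapshot(n);d[n]=s
    cv2.imwrite(f"pics/{n}0.png",cv2.resize(s["frame"][:,:,::-1],(800,600),interpolation=cv2.INTER_CUBIC))
    print(n,s["fx"],s["fy"],s["cx"],s["cy"],s["R"],s["t"])
pickle.dump(d,open("cam.pkl","wb"))
print(r.sense())
E
```

```text
scene 476.684873111468 476.684873111468 252.65156328100085 191.73069819063488 [[-0.16068219  0.98688089  0.01572686]
 [ 0.76104727  0.13402689 -0.6346998 ]
 [-0.62848093 -0.09001608 -0.77259875]] [ 0.09138466 -0.22949238  1.80642731]
top 397.26770443039396 397.26770443039396 250.2003722562673 193.47920547372888 [[ 0.01794742 -0.99983232 -0.00363576]
 [-0.99201492 -0.01735283 -0.12492106]
 [ 0.12483702  0.00584874 -0.99216002]] [-0.03092122  0.52185043  1.32981489]
{'clock': 0.1, 'joints': array([ 6.56773200e+01,  5.25870492e+00,  7.05742665e+01,  4.92865746e-04,
        1.04265934e+02, -3.24803622e+00]), 'joint_vel': array([-0.02487542, -0.02963804, -0.17573171,  0.06966167,  0.10703908,
       -0.01573253]), 'joint_torque': array([ 2.17586785e-03, -4.47857416e+01, -4.07569814e+01,  6.99772406e-02,
        2.84135429e-02, -1.08274571e-04]), 'tcp_pos': array([0.21576731, 0.55992038, 0.40362764]), 'orientation': array([-1.79901281e+02, -6.08094288e-03,  1.58925472e+02]), 'contact_force': array([ 0.10866959, -0.00287546, -0.40914873]), 'torque': array([-0.00387074,  0.00969253,  0.0127965 ]), 'opening': 0.08829868300225578}
```

View pics/scene0.png

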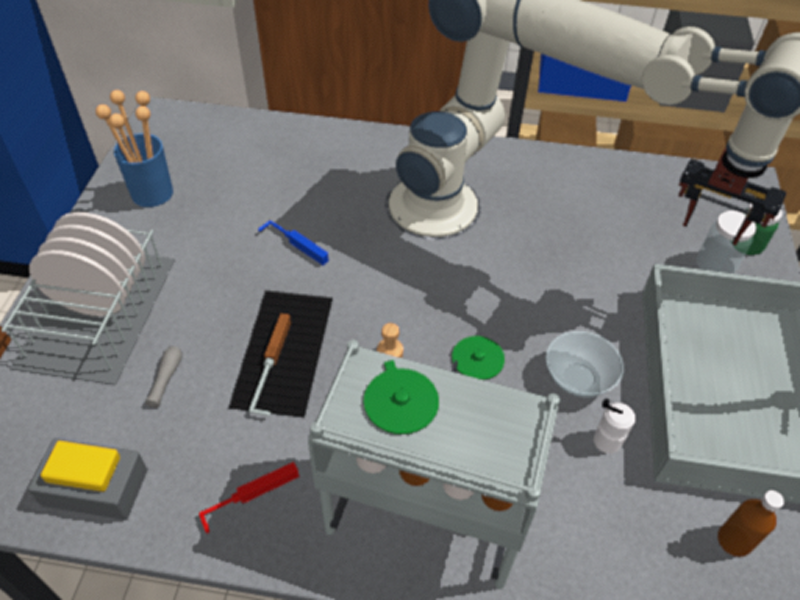

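View pics/top0.png

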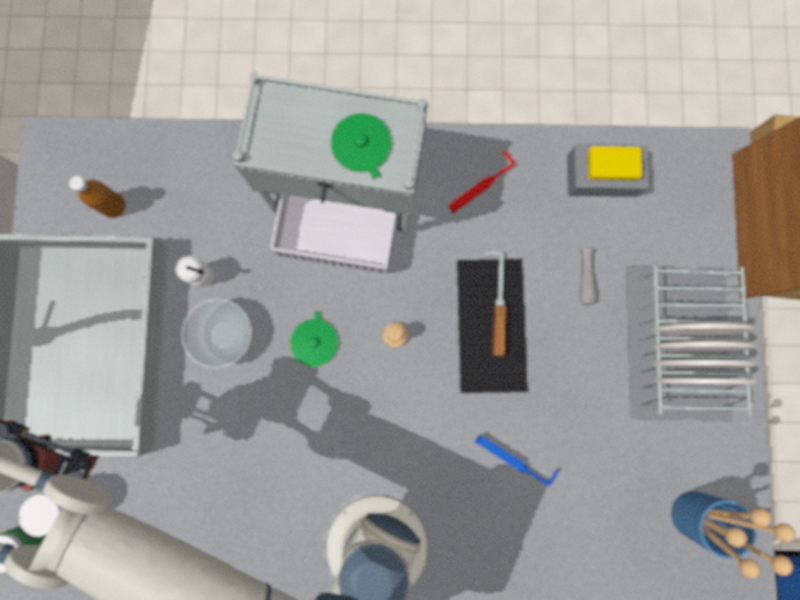

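The scene view shows the rack from behind, with the wooden rod on its mat at about (270,360). In the top view the rod's handle is at (499,330), its hook at (498,254) with the prong pointing left (+y), and the eye plate at about (324,190). Next I'll zoom in on the top view.

```bash
cat > h.py <<'E'
import numpy as np,pickle,cv2
C=pickle.load(open("cam.pkl","rb"))
def bp(n,u,v,z):
    s=C[n];R=np.array(s["R"]);t=np.array(s["t"])
    d=R.T@np.array([(u-s["cx"])/s["fx"],(v-s["cy"])/s["fy"],1]);c=-R.T@t
    return c+d*(z-c[2])/d[2]
def pr(n,X):
    s=C[n];p=np.array(s["R"])@np.array(X)+np.array(s["t"])
    return np.array([s["fx"]*p[0]/p[2]+s["cx"],s["fy"]*p[1]/p[2]+s["cy"]])
E
python3 - <<'E'
from h import *
f=C["top"]["frame"]
cv2.imwrite("pics/c1.png",cv2.resize(f[40:180,145:340,::-1],None,fx=4,fy=4,interpolation=cv2.INTER_CUBIC))
sub=f.astype(int)
m=((sub[:,:,0]-sub[:,:,2]>50)&(sub[:,:,1]-sub[:,:,2]>5)&(sub[:,:,0]<200)).astype(np.uint8)
m[:,:305]=0;m[:,335:]=0;m[:180]=0;m[235:]=0
p=cv2.findNonZero(m);rr=cv2.minAreaRect(p);print(len(p),rr)
for c in cv2.boxPoints(rr):print(c,bp("top",*c,.034).round(4))
print(bp("top",*rr[0],.034))
mm=((f.max(2)<45)).astype(np.uint8);mm[:,:285]=0;mm[:,345:]=0;mm[:160]=0;mm[258:]=0
p=cv2.findNonZero(mm);rr=cv2.minAreaRect(p);print(rr)
for c in cv2.boxPoints(rr):print(c,bp("top",*c,.004).round(4))
print("eye~",bp("top",324/1.5625,188/1.5625,.305))
print("hook",bp("top",502/1.5625,254/1.5625,.019), "ferr",bp("top",501/1.5625,305/1.5625,.02))
E
```

```text
249 ((319.0, 211.5), (31.0, 8.0), 90.0)
[315. 196.] [ 0.5173 -0.2435  0.034 ]
[323. 196.] [ 0.5178 -0.2709  0.034 ]
[323. 227.] [ 0.412  -0.2703  0.034 ]
[315. 227.] [ 0.4115 -0.2433  0.034 ]
[ 0.46441666 -0.25699103  0.034     ]
((314.7251892089844, 208.00689697265625), (80.87472534179688, 38.68790817260742), 88.56790161132812)
[294.37665 168.06561] [ 0.619  -0.1758  0.004 ]
[333.0525  167.09872] [ 0.6249 -0.3122  0.004 ]
[335.07373 247.94818] [ 0.3422 -0.3168  0.004 ]
[296.3979  248.91507] [ 0.3365 -0.1839  0.004 ]
eye~ [0.69273576 0.10058006 0.305     ]
hook [ 0.63732049 -0.26811089  0.019     ] ferr [ 0.52217406 -0.26522133  0.02      ]
```

View pics/c1.png

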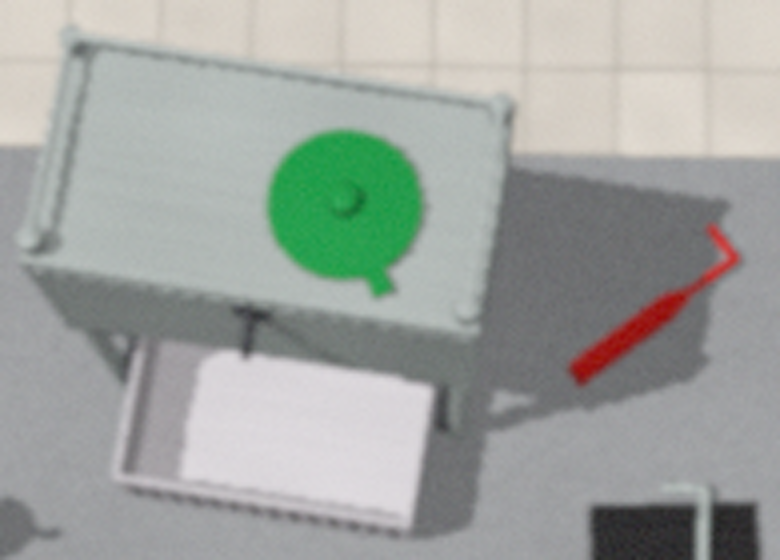

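The crop shows the rack's front top edge from (22,262) to (478,330), the drawer front corners at (112,480) and (412,530), and the eye plate around (247,335). Next I'll fit the rack pose and measure the rod accurately.

```bash
python3 - <<'E'
from h import *
from scipy.optimize import least_squares
def nat(u,v):return np.array([(u+.5)/4-.5+145,(v+.5)/4-.5+40])
M=[((0,.16,.335),(22,262)),((0,-.16,.335),(478,330)),((-.095,.125,.09),(112,482)),((-.095,-.125,.09),(412,530))]
def W(q,P):
    c,s=np.cos(q[2]),np.sin(q[2]);return np.array([q[0]+c*P[0]-s*P[1],q[1]+s*P[0]+c*P[1],P[2]])
f=lambda q:np.concatenate([pr("top",W(q,P))-nat(*u) for P,u in M])
s=least_squares(f,[.72,.1,-.14]);q=s.x;print(q,np.degrees(q[2]),s.fun.round(2))
def crop(P):
    p=pr("top",W(q,P));return ((p-[145,40]+.5)*4-.5).round(1)
for P in [(-.018,0,.305),(-.032,0,.319),(-.032,0,.291),(0,0,.319),(0,0,.29),(.17,.16,.345),(.17,-.16,.345)]:print(P,crop(P))
f=C["top"]["frame"]
i=cv2.resize(f[155:235,300:340,::-1],None,fx=7.5,fy=7.5,interpolation=cv2.INTER_CUBIC)
j=cv2.resize(f[105:150,190:222,::-1],None,fx=13,fy=13,interpolation=cv2.INTER_CUBIC)
j=cv2.copyMakeBorder(j,0,600-j.shape[0],0,0,cv2.BORDER_CONSTANT)
cv2.imwrite("pics/c2.png",np.hstack([i,j]))
E
```

```text
[ 0.70059722  0.09907047 -0.13874979] -7.949777547262244 [-0.83  0.3   0.55  0.84  0.51 -0.45 -0.17 -0.93]
(-0.018, 0, 0.305) [249.1 336.5]
(-0.032, 0, 0.319) [243.4 349.9]
(-0.032, 0, 0.291) [248.  361.4]
(0, 0, 0.319) [251.2 305.6]
(0, 0, 0.29) [255.7 318.6]
(0.17, 0.16, 0.345) [61.  24.2]
(0.17, -0.16, 0.345) [518.2  92.1]
```

View pics/c2.png

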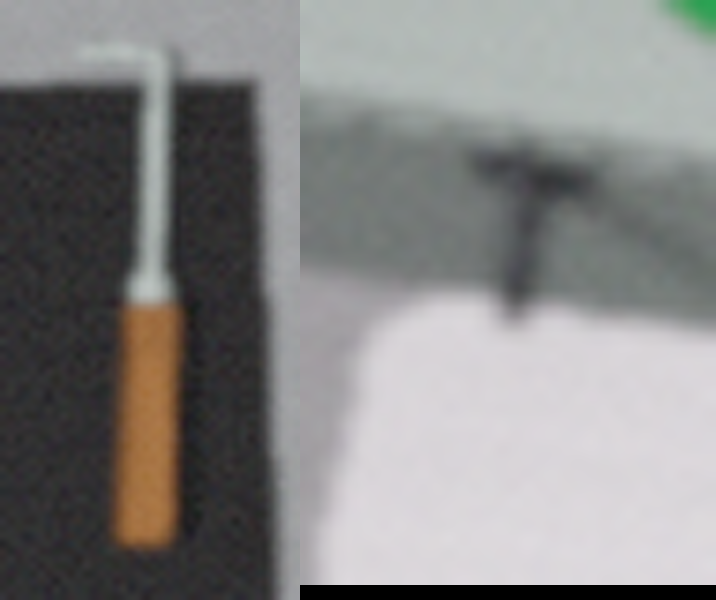

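The left panel shows the handle's rear end at (147,545), its front end at (154,302), the hook corner at (158,55) and the prong tip at (78,50). The right panel shows the plate's outer lower edge at (514,318), within about 1 px of the fit. Next I'll compute the rod pose and grasp it.

```bash
cat >> h.py <<'E'
q=np.array([.7006,.0991,-.13875])
def W(P):
    c,s=np.cos(q[2]),np.sin(q[2]);return np.array([q[0]+c*P[0]-s*P[1],q[1]+s*P[0]+c*P[1],P[2]])
E
python3 - <<'E'
from h import *
from station import r
n=lambda u,v:((u+.5)/7.5-.5+300,(v+.5)/7.5-.5+155)
a=bp("top",*n(147,548),.034);b=bp("top",*n(154,302),.034);c=bp("top",*n(158,54),.019);t=bp("top",*n(78,50),.019);sh=bp("top",*n(152,270),.019)
print(a,b,c,t,sh)
print("handle len",np.linalg.norm(b-a),"L",np.linalg.norm((c-b)[:2]))
print("yaws",[np.degrees(np.arctan2(v[1],v[0])) for v in(b-a,c-b,c-sh,c-a)])
d=(c-a)[:2];d/=np.linalg.norm(d);yaw=np.degrees(np.arctan2(d[1],d[0]))
o=(a+b)[:2]/2;g=o+.02*d
print("o",o,"g",g,yaw)
r.wait(.05);j0=r.sense()["joints"]
for y in(yaw,yaw+180):
    for p in([g[0],g[1],.182],[*(W((-.16,-.05,0))[:2]),.468]):
        print(y,r.inverse_kinematics(p,[180,0,y]))
E
```

```text
[ 0.40964538 -0.25735417  0.034     ] [ 0.52166246 -0.26096272  0.034     ] [ 0.64010626 -0.26586358  0.019     ] [ 0.64136509 -0.22858789  0.019     ] [ 0.53842711 -0.26266857  0.019     ]
handle len 0.11207518827623546 L 0.1185451425532408
yaws [np.float64(-1.8451040041719533), np.float64(-2.369380916203582), np.float64(-1.799782873628556), np.float64(-2.1145966931958675)]
o [ 0.46565392 -0.25915845] g [ 0.4856403  -0.25989641] -2.1145966931958675
-2.1145966931958675 [-3.16929695e+01  1.89785009e+00  9.68008053e+01 -2.54444375e-14
  8.13013446e+01  6.04216272e+01]
-2.1145966931958675 [ 4.02120421e+00 -2.75604066e+00  7.21379746e+01 -2.54444375e-14
  1.10618066e+02  9.61358009e+01]
177.88540330680414 [ -31.69296952    1.89785009   96.80080531    0.           81.3013446
 -119.57837283]
177.88540330680414 [  4.02120421  -2.75604066  72.13797463   0.         110.61806603
 -83.8641991 ]
```

```bash
python3 - <<'E'
from h import *
from station import r
g=[.4856,-.2599];o=[180,0,-2.1]
r.reach([*g,.30],o)
r.servo_line([*g,.190],speed=.15)
F0=r.sense();print(F0["contact_force"],F0["tcp_pos"])
r.grab(60)
s=r.sense();print(s["opening"],s["contact_force"],s["clock"])
r.servo_line([*g,.25],speed=.1)
r.wait(.2);s=r.sense();print(s["opening"],s["contact_force"],s["torque"],s["tcp_pos"],s["orientation"])
# pre-insert pose: shank 65 mm right of the eye, prong in line with it
psi=np.degrees(q[2]);D=.640-.4856
X=W((-.018-D-.03,-.065,.305+.171))
r.reach(X,[180,0,psi])
r.servo_line(W((-.018-D,-.065,.305+.171)),speed=.1)
r.wait(.3)
s=r.sense();print(s["clock"],s["contact_force"],s["torque"],s["tcp_pos"],s["orientation"])
p=r.snapshot("top");f=p["frame"]
pickle.dump(f,open("f1.pkl","wb"))
cv2.imwrite("pics/c3.png",cv2.resize(f[100:155,185:255,::-1],None,fx=10,fy=10,interpolation=cv2.INTER_CUBIC))
E
```

```text
[0.47844986 0.83786127 0.09438752] [ 0.48598636 -0.26006822  0.19113753]
0.019796203388312828 [-0.03809455 -0.62383262 -0.8687308 ] 5.1333
0.019599763925353293 [-0.61015074 -0.18361002 -2.79983881] [0.01066122 0.18299519 0.00463747] [ 0.48541079 -0.25978198  0.24893475] [-1.79947479e+02  8.63201683e-02 -2.10173358e+00]
8.3 [ 0.47733059 -0.1479891  -2.54571087] [-0.01547165  0.16737455  0.01330795] [0.52048778 0.05860399 0.47632336] [-1.79994881e+02 -2.68559778e-02 -7.94222113e+00]
```

View pics/c3.png

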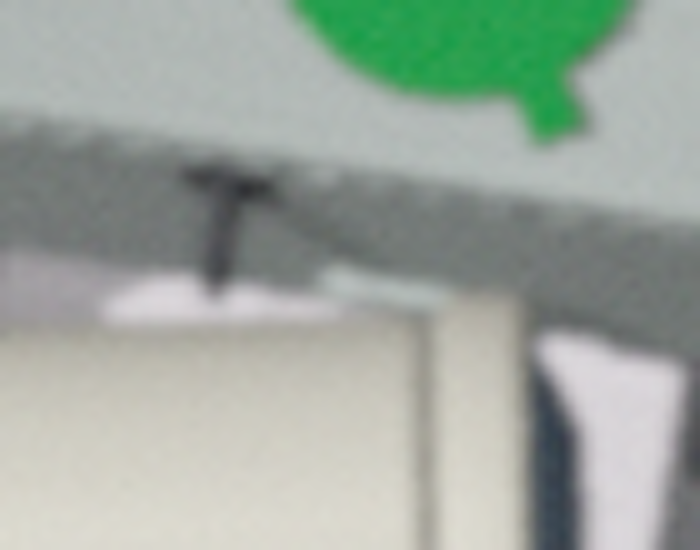

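The prong is visible from its tip at (325,272) to about (440,298), with the eye plate at (205–235,180–295). Next I'll compare these with the predicted pixels.

```bash
python3 - <<'E'
from h import *
cr=lambda P:((pr("top",W(P))-[185,100]+.5)*10-.5).round(1)
for P in[(-.018,-.027,.305),(-.018,-.055,.305),(-.018,-.055,.300),(-.014,-.055,.305),(-.018,0,.305),(-.032,0,.291),(-.032,0,.319),(0,0,.319),(0,0,.305)]:print(P,cr(P))
f=pickle.load(open("f1.pkl","rb")).astype(int)
for c in range(216,230):print(c,f[122:134,c,:].sum(1))
E
```

```text
(-0.018, -0.027, 0.305) [318.4 256.6]
(-0.018, -0.055, 0.305) [417.  271.6]
(-0.018, -0.055, 0.3) [418.1 276.8]
(-0.014, -0.055, 0.305) [419.3 257.9]
(-0.018, 0, 0.305) [223.4 242.1]
(-0.032, 0, 0.291) [220.5 304.3]
(-0.032, 0, 0.319) [209.1 275.5]
(0, 0, 0.319) [228.7 164.8]
(0, 0, 0.305) [234.2 180.6]
216 [315 308 334 347 374 410 441 497 576 571 514 497]
217 [320 309 331 354 395 479 495 513 566 558 513 507]
218 [320 315 311 335 427 515 542 529 548 548 505 509]
219 [339 332 307 333 423 522 560 535 523 510 501 504]
220 [345 337 318 317 385 493 551 530 499 502 499 503]
221 [351 347 328 326 362 465 532 527 481 494 495 506]
222 [365 362 340 337 346 440 521 521 482 477 496 507]
223 [357 343 358 347 340 420 523 531 474 469 484 499]
224 [360 366 356 353 353 412 517 537 489 454 474 509]
225 [358 364 354 353 359 400 493 546 499 446 460 485]
226 [357 355 359 356 360 391 490 542 503 431 429 453]
227 [361 366 358 360 354 388 477 538 507 443 433 439]
228 [357 363 357 363 358 384 454 524 518 484 485 499]
229 [363 357 353 363 359 373 433 502 514 510 526 551]
```

The prong shows 2.3 px lower than predicted, so either the rod sags nose-down or the length is off. I'll swing it clear of the rack and triangulate it with both cameras.

```bash
python3 - <<'E'
from h import *
from station import r
psi=np.degrees(q[2]);D=.1544
r.servo_line(W((-.018-D-.03,-.065,.476)),speed=.15)
r.reach([.46,-.22,.40],[180,0,psi]);r.wait(.2)
s=r.sense();print(s["clock"],s["tcp_pos"],s["orientation"],s["torque"],s["contact_force"])
c=np.cos(q[2]);sn=np.sin(q[2]);T=s["tcp_pos"];X=np.array([c,sn,0]);Y=np.array([-sn,c,0])
pts={"corner":T+D*X-[0,0,.171],"tip":T+D*X+.038*Y-[0,0,.171],"ferr":T+.035*X-[0,0,.171]}
out=[]
for n in("scene","top"):
    f=r.snapshot(n)["frame"];u=pr(n,pts["corner"]).round().astype(int)
    x0,y0=u[0]-20,u[1]-20
    print(n,x0,y0,{k:((pr(n,v)-[x0,y0]+.5)*10-.5).round(1) for k,v in pts.items()})
    out.append(cv2.resize(f[y0:y0+50,x0:x0+40,::-1],None,fx=10,fy=10,interpolation=cv2.INTER_CUBIC))
cv2.imwrite("pics/c4.png",np.hstack(out))
E
```

```text
10.0333 [ 0.46048666 -0.2189647   0.40053018] [ 1.79989967e+02 -5.03209248e-02 -7.83571349e+00] [ 0.08285141  0.18872661 -0.05655843] [ 0.03672568  0.33203579 -2.25542618]
scene 142 194 {'corner': array([204. , 205.8]), 'tip': array([336.7, 241.2]), 'ferr': array([ 379.1, -119.1])}
top 304 136 {'corner': array([207.3, 204.2]), 'tip': array([ 80.2, 184.7]), 'ferr': array([153. , 599.3])}
```

View pics/c4.png

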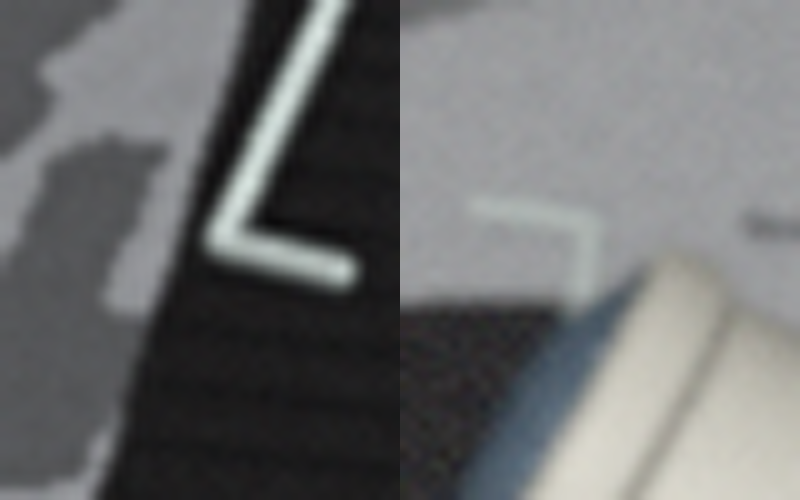

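The scene panel (left) shows the hook corner axis at (223,240) and the tip at (355,272). The top panel (right) shows the corner at (188,220) and the tip at (70,206). Next I'll triangulate both points.

```bash
python3 - <<'E'
from h import *
def tri(us,ut):
    P=[np.array(C[n]["K"]) if "K" in C[n] else np.array([[C[n]["fx"],0,C[n]["cx"]],[0,C[n]["fy"],C[n]["cy"]],[0,0,1]])@np.c_[C[n]["R"],C[n]["t"]] for n in("scene","top")]
    X=cv2.triangulatePoints(P[0],P[1],np.array(us,float),np.array(ut,float))[:,0];X=X[:3]/X[3]
    print(X, "reproj",pr("scene",X)-us,pr("top",X)-ut);return X
S=lambda u,v:((u+.5)/10-.5+142,(v+.5)/10-.5+194);T=lambda u,v:((u+.5)/10-.5+304,(v+.5)/10-.5+136)
tcp=np.array([.46049,-.21896,.40053]);c,s=np.cos(q[2]),np.sin(q[2])
for a,b in((S(223,240),T(188,220)),(S(355,272),T(70,206))):
    X=tri(a,b);d=X-tcp;print("fwd %.4f left %.4f up %.4f"%(c*d[0]+s*d[1],-s*d[0]+c*d[1],d[2]))
E
```

```text
[ 0.61217252 -0.23757013  0.21318399] reproj [0.02451372 0.00347557] [ 0.0312536  -0.00545519]
fwd 0.1528 left 0.0025 up -0.1873
[ 0.61582339 -0.20111702  0.21237712] reproj [-0.27841808 -0.03541447] [-0.35324593  0.05772377]
fwd 0.1514 left 0.0392 up -0.1882
```

The rod sags about 6° nose-down: the prong sits 152 mm ahead of the TCP and 187.5 mm below it, consistent with the earlier view. I'll compensate, approach, and insert with force watching.

```bash
cat >> h.py <<'E'
PSI=np.degrees(q[2])
def tcp(px,py,pz): return W((px-.152,py-.002,pz+.1875))
def rf(F):  # world force -> rack frame
    c,s=np.cos(q[2]),np.sin(q[2]);return np.array([c*F[0]+s*F[1],-s*F[0]+c*F[1],F[2]])
def force(r,n=3):
    return rf(np.mean([(r.wait(.02),r.sense()["contact_force"])[1] for _ in range(n)],0))
E
python3 - <<'E'
from h import *
from station import r
r.reach(tcp(-.06,-.056,.305),[180,0,PSI])
r.servo_line(tcp(-.017,-.056,.305),speed=.1);r.wait(.3)
F0=force(r,5);print("F0",F0)
f=r.snapshot("top")["frame"]
for y in np.arange(-.052,-.0155,.003):
    r.servo_line(tcp(-.017,y,.305),speed=.04)
    F=force(r)-F0;print(round(y,3),F.round(2))
    if abs(F[1])>2.5 or np.linalg.norm(F)>5: print("stop");break
f2=r.snapshot("top")["frame"]
pickle.dump(F0,open("F0.pkl","wb"))
print(r.sense()["clock"])
cv2.imwrite("pics/c5.png",np.hstack([cv2.resize(g[105:160,190:230,::-1],None,fx=10,fy=10,interpolation=cv2.INTER_CUBIC) for g in(f,f2)]))
E
```

```text
F0 [-0.51166785  0.23150939 -1.91255516]
-0.052 [0.23 0.12 0.37]
-0.049 [ 0.5  -0.22  0.25]
-0.046 [ 0.2  -0.02 -0.02]
-0.043 [ 1.07 -0.03 -0.21]
-0.04 [ 0.47 -0.29  0.43]
-0.037 [ 0.75 -0.42  0.26]
-0.034 [ 0.99 -0.03  0.02]
-0.031 [ 0.73 -0.02 -0.41]
-0.028 [ 1.08 -0.02  0.14]
-0.025 [ 0.43 -0.25 -0.41]
-0.022 [ 0.41 -0.81 -0.16]
-0.019 [ 0.24 -0.33 -0.56]
-0.016 [ 0.32 -0.11  0.47]
16.2667
```

View pics/c5.png

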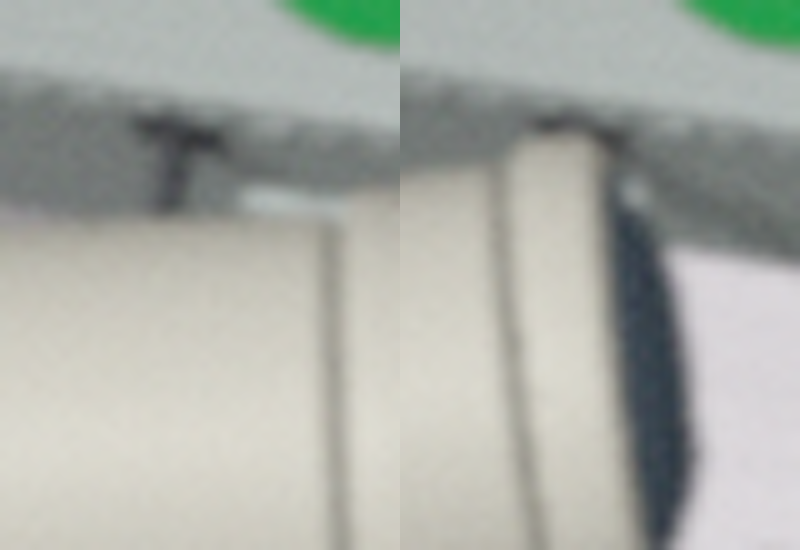

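The prong went in without contact force, and the view is now mostly hidden by the wrist. I'll pull gently along the arc, watching for the eye's reaction.

```bash
cat > arc.py <<'E'
import sys
from h import *
from station import r
F0=pickle.load(open("F0.pkl","rb"))
th0,th1,rho=map(float,sys.argv[1:4])
for k,d in enumerate(np.arange(th0,th1+.01,1.5)):
    a=np.radians(d);c,s=np.cos(a),np.sin(a)
    e=np.array([-.018*c-.115*s,.115*c-.018*s]);u=e/np.linalg.norm(e);t=np.array([-u[1],u[0]])
    p=e+u*rho
    r.servo_line(tcp(p[0]+.001*c,-.016,.190+p[1]),speed=.04)
    F=force(r)-F0;Fr=F[[0,2]]@u;Ft=F[[0,2]]@t
    if k%2==0:print(d,F.round(2),"Fr %.2f Ft %.2f rho %.4f"%(Fr,Ft,rho))
    if np.linalg.norm(F)>8:print("STOP",d,F,rho);break
    if abs(Fr)>.7:rho+=np.clip(.0004*Fr,-.001,.001)
s=r.sense();print(d,rho,s["clock"],s["tcp_pos"],s["torque"].round(2))
E
python3 arc.py 1.5 24 0
```

```text
1.5 [ 0.16 -0.14  0.06] Fr 0.03 Ft -0.17 rho 0.0000
4.5 [2.98 0.21 0.58] Fr -0.13 Ft -3.03 rho 0.0000
7.5 [2.18 0.39 0.46] Fr -0.18 Ft -2.22 rho 0.0000
10.5 [ 2.52 -0.53  0.3 ] Fr -0.56 Ft -2.48 rho 0.0000
13.5 [2.78 0.03 0.95] Fr -0.18 Ft -2.93 rho 0.0000
16.5 [2.5  0.19 0.55] Fr -0.57 Ft -2.49 rho 0.0000
19.5 [ 2.01 -0.12  1.12] Fr 0.03 Ft -2.30 rho 0.0000
22.5 [2.46 0.22 1.19] Fr -0.27 Ft -2.72 rho 0.0000
24.0 0.0 21.0667 [0.48572418 0.11093811 0.47520016] [ 0.   -0.37  0.08]
```

The prong is hooked and the flap is moving, at about 2.5 N tangential with almost no radial load. I'll continue.

```bash
python3 arc.py 25.5 90 0
```

```text
25.5 [ 2.07 -0.22  1.35] Fr -0.05 Ft -2.47 rho 0.0000
28.5 [1.67 0.35 1.65] Fr 0.30 Ft -2.32 rho 0.0000
31.5 [1.63 0.03 1.24] Fr -0.11 Ft -2.04 rho 0.0000
34.5 [ 1.28 -0.24  1.54] Fr 0.24 Ft -1.99 rho 0.0000
37.5 [ 0.84 -0.44  1.24] Fr 0.24 Ft -1.48 rho 0.0000
40.5 [ 1.36 -0.03  1.51] Fr -0.05 Ft -2.03 rho 0.0000
43.5 [ 1.03 -0.02  1.72] Fr 0.23 Ft -1.99 rho 0.0000
46.5 [ 1.12 -0.04  0.93] Fr -0.40 Ft -1.40 rho 0.0000
49.5 [ 1.   -0.75  1.26] Fr -0.19 Ft -1.60 rho 0.0000
52.5 [ 0.9  -0.15  1.13] Fr -0.25 Ft -1.42 rho 0.0000
55.5 [ 1.51 -0.03  1.31] Fr -0.80 Ft -1.83 rho 0.0000
58.5 [ 0.56 -0.    1.38] Fr 0.01 Ft -1.49 rho -0.0003
61.5 [-0.68 -0.29  1.57] Fr 1.17 Ft -1.25 rho -0.0007
64.5 [-0.02 -0.09  1.27] Fr 0.38 Ft -1.21 rho -0.0005
67.5 [ 1.48 -0.27  1.28] Fr -1.14 Ft -1.60 rho -0.0005
70.5 [ 0.18 -0.07  0.77] Fr -0.04 Ft -0.79 rho -0.0010
73.5 [-0.06 -0.15  0.67] Fr 0.14 Ft -0.65 rho -0.0015
76.5 [0.54 0.35 0.8 ] Fr -0.48 Ft -0.84 rho -0.0015
79.5 [0.82 0.32 0.69] Fr -0.80 Ft -0.72 rho -0.0015
82.5 [-0.25 -0.08  0.76] Fr 0.23 Ft -0.77 rho -0.0018
85.5 [ 1.07 -0.3   1.03] Fr -1.14 Ft -0.94 rho -0.0018
88.5 [-0.6  -0.05  0.15] Fr 0.58 Ft -0.23 rho -0.0023
90.0 -0.002293344575080519 34.2667 [0.43595834 0.1178858  0.35973717] [-0.02  0.26  0.02]
```

Next I'll press further down until the stop pushes back.

```bash
python3 - <<'E'
from h import *
from station import r
F0=pickle.load(open("F0.pkl","rb"))
s=r.sense();p=s["tcp_pos"].copy();z0=p[2]
z=z0
while z>z0-.06:
    z-=.0025;r.servo_line([p[0],p[1],z],speed=.03)
    F=force(r)-F0;print(round((z0-z)*1000,1),F.round(2))
    if F[2]>4 or abs(F[0])>5:break
s=r.sense();print(s["clock"],s["tcp_pos"])
o=[]
for n,(y0,x0) in(("scene",(210,190)),("top",(100,140))):
    f=r.snapshot(n)["frame"];o.append(cv2.resize(f[y0:y0+150,x0:x0+160 if n=="scene" else x0+160,::-1],None,fx=2.5,fy=2.5,interpolation=cv2.INTER_CUBIC))
cv2.imwrite("pics/c6.png",np.hstack(o))
E
```

```text
2.5 [-0.7  -0.02  1.79]
5.0 [-3.73  0.23  4.75]
34.8667 [0.43587441 0.11803232 0.35514102]
```

View pics/c6.png

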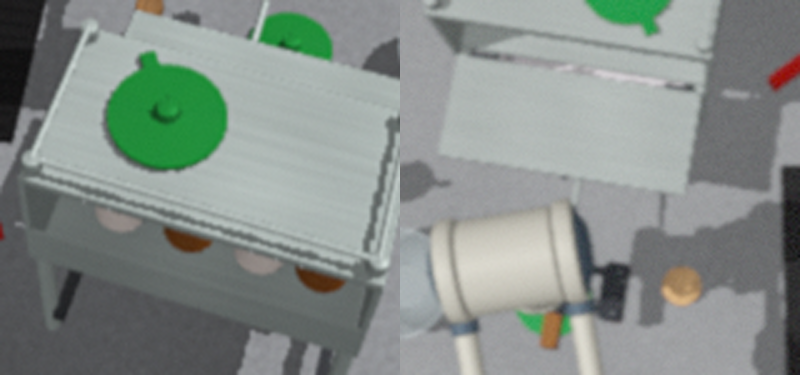

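```bash
python3 - <<'E'
from h import *
from station import r
n=lambda u,v:(140+(u-399.5)/2.5-.5,100+(v+.5)/2.5-.5)
for P,u in(((-.13,.152,.198),(440,153)),((-.13,-.152,.198),(688,190))):
    print(pr("top",W(P)).round(1),np.round(n(*u),1))
F0=pickle.load(open("F0.pkl","rb"))
r.wait(.3)
p=r.sense()["tcp_pos"].copy();p[2]=.3551
X=W((1,0,0))-W((0,0,0));X[2]=0;Y=np.array([-X[1],X[0],0])
b=p+[0,0,.0055]-.001*X
r.servo_line(b,speed=.03);F=force(r)-F0;print("up",F.round(2))
for k in range(3):
    if np.hypot(F[0],F[2])<1:break
    b=b+np.clip(.0008*F[0],-.002,.002)*X+[0,0,np.clip(.001*F[2],-.002,.002)]
    r.servo_line(b,speed=.03);F=force(r)-F0;print("adj",F.round(2))
for k in range(1,14):
    r.servo_line(b-.004*k*Y,speed=.04);F=force(r)-F0
    print(k,F.round(2))
    if np.linalg.norm(F)>4:print("STOP");break
print(r.sense()["clock"])
E
```

```text
[155.4 162. ] [155.7 160.9]
[254.1 177.4] [254.9 175.7]
up [ 0.01  0.15 -0.1 ]
1 [-0.13  0.18  0.12]
2 [ 0.15 -0.2   0.05]
3 [ 0.44 -0.24  0.04]
4 [ 0.34 -0.74 -0.15]
5 [ 0.77 -0.17 -0.32]
6 [ 0.48 -0.23 -0.24]
7 [ 0.2  -0.07  0.59]
8 [ 0.5  -0.3   0.62]
9 [ 0.43 -0.2   0.13]
10 [0.4  0.26 0.25]
11 [ 0.28 -0.49  0.47]
12 [ 0.44 -0.65  0.04]
13 [ 0.5   0.17 -0.09]
39.5667
```

The rod is unhooked without load. The flap's edge in the image agrees with level only to about 1.5 px, which isn't conclusive. I'll make sure by pressing lightly on the flap's top with the hook and measuring the contact height.

```bash
python3 - <<'E'
from h import *
from station import r
F0=pickle.load(open("F0.pkl","rb"))
y=-.068
r.servo_line(tcp(-.185,y,.173),speed=.12)
r.servo_line(tcp(-.185,y,.24),speed=.12)
r.servo_line(tcp(-.110,y,.235),speed=.1)
r.servo_line(tcp(-.110,y,.218),speed=.06);r.wait(.15)
F1=force(r,5);print(F1-F0)
z=.218
while z>.178:
    z-=.002;r.servo_line(tcp(-.110,y,z),speed=.03)
    F=force(r)-F1;print(round(z,4),F.round(2))
    if F[2]>4.2:break
r.wait(.25)
z+=.03;r.servo_line(tcp(-.110,y,z),speed=.06)
r.servo_line(tcp(-.2,y,z+.01),speed=.15)
s=r.sense();print(s["clock"],s["tcp_pos"])
E
```

```text
[ 0.75408983 -0.65079477  0.20200131]
0.216 [-0.61  0.19 -0.69]
0.214 [ 0.39  0.32 -0.22]
0.212 [-0.47  0.08 -0.1 ]
0.21 [-0.33  0.49 -0.96]
0.208 [-0.45  0.12 -0.24]
0.206 [-0.19  0.64 -0.61]
0.204 [-0.58  0.13 -0.55]
0.202 [-0.65  0.64 -0.19]
0.2 [-1.34  0.03  2.52]
0.198 [-2.7   0.68  4.87]
47.2333 [0.3425577  0.07842803 0.42524222]
```

Contact came at 0.201 m, against 0.202 expected for a level flap, and it was firm, so the flap is on its stop. Now I'll lay the rod back.

```bash
python3 - <<'E'
from h import *
from station import r
g=[.4700,-.2593];o=[180,0,-2.1]
r.reach([*g,.40],o)
r.servo_line([*g,.215],speed=.12);r.wait(.1)
F1=force(r,4)
for z in(.205,.200,.197,.194,.192,.1905):
    r.servo_line([*g,z],speed=.04);print(z,(force(r)-F1).round(2))
r.let_go();r.wait(.2)
r.servo_line([*g,.30],speed=.15)
r.reach([.40,-.0,.45],o);r.wait(.2)
print(r.sense()["clock"],r.sense()["opening"])
o2=[]
for n,(y0,x0) in(("top",(130,250)),("scene",(180,120))):
    f=r.snapshot(n)["frame"];o2.append(cv2.resize(f[y0:y0+130,x0:x0+100,::-1],None,fx=4,fy=4,interpolation=cv2.INTER_CUBIC))
cv2.imwrite("pics/c7.png",np.hstack(o2))
E
```

```text
0.205 [-0.33  0.38  0.15]
0.2 [-0.2   0.33  0.13]
0.197 [ 0.42 -0.34 -0.1 ]
0.194 [0.32 0.15 1.93]
0.192 [-5.45  1.35 11.34]
0.1905 [-8.97  2.8  18.76]
56.0167 0.08799111010189109
```

View pics/c7.png

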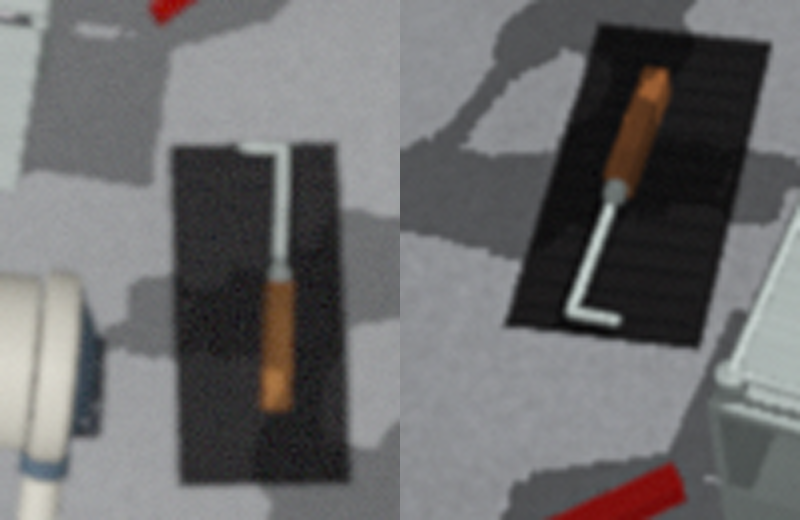

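The rod lies flat on the mat, with the handle at top-panel (277,345) inside the mat's outline, and the gripper is clear. I'm handing the job in.

```bash
python3 -c "
from station import r
print(r.hand_in(), r.sense()['clock'])"
```

```text
the job is handed in; nothing more can be done
the job is handed in; nothing more can be done
```

The flap is down on its stop and the rod is back flat on the mat. I handed the job in shortly after 56 s on the robot's clock; no verdict is reported.

- **Opening the flap:** I gripped the rod on the mat, compensated for a 6° nose-down sag found with both cameras, and put the hook through the eye without contact. I then drew the flap down along its arc. Sampled forces were about 1–3 N while swinging and about 6 N at the stop, under the 15 N limit.
- **Flap level:** The top view agreed with a level flap only to about 1.5 px, so I pressed lightly on the flap's upper face with the hook. It resisted firmly at 0.201 m (0.202 m expected if level), peaking at about 5.6 N.
- **Rod on the mat:** I unhooked with no noticeable load and laid the rod down, pressing it level with about 21 N at the wrist. The last picture shows it flat on the mat with the handle inside the outline and the gripper clear.
- **Not checked:** I did not measure the bystanders' final positions. The planned paths passed clear of all of them, and no unexpected contact forces showed in the readings.

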